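# Find the full screw tin by weight and latch it into the bench dock

### The job

Two identical closed screw tins stand on the turner's bench: lift each in turn clear of the bench to feel which is heavier, and set the lighter one gently back down, upright, where it stood. Pick up and carry the heavier one to the mouth of the low dock, long side leading in, and slide it in along the bench against the sprung buffer until the catch snaps out behind it, feeling your way in without forcing it; then let go. Keep both tins upright, do not drop them, and leave the other things on the bench where they are.

Things in the scene. Friction and masses are not known exactly. Their poses are not given: they have to be found in the camera images.
- tin_left_center (a point): one of two closed screw tins that look exactly alike: bright metal, dark lid band at the top, blank paper label; 80 long (its own x) x 50 wide (y) x 80 high; this point is its centre, 40 above its underside; z up. One is full, one part-used: at least 120 g apart, each 0.3 to 0.9 kg; either may be the full one. It is the left tin, at y > 0
- tin_right_center (a point): one of two closed screw tins that look exactly alike: bright metal, dark lid band at the top, blank paper label; 80 long (its own x) x 50 wide (y) x 80 high; this point is its centre, 40 above its underside; z up. One is full, one part-used: at least 120 g apart, each 0.3 to 0.9 kg; either may be the full one. It is the right tin, at y < 0
- dock_mouth (a point): mouth of the fixed steel dock, at bench height midway between its cheeks; x points into the dock, y left, z up. Cheeks 14 high, 55 apart inside (2.5 play each side of a tin), from x = 0 to 223; flared guides before them reach x = -30, about 12 wider each side there. No floor: the tin slides on the bench, best lightly or carried 1 to 3 above it, 80 mm side along x, gripped across its 50 mm
- dock: the whole dock with carriage, buffer and catch; same origin and axes as its mouth. Keep fingertips over 16 above the bench to clear the cheeks. Its red carriage, holding buffer and catch, is clamped at an unmeasured setting: the buffer's face is anywhere from x = 125 to 165, to be found by feel. Latched, a tin's centre is 87 to 129 past the mouth. Over 25 N between tin and dock is forcing it
- dock_end (a point): far end of the dock on its middle line, 223 past the mouth, at bench height. Before it the carriage holds a black rubber buffer plate, 40 wide, 6 to 32 above the bench. It yields 7 mm, starting at 2 N and rising 1 N per mm, then is solid. The catch drops behind the tin at about 3 mm (5 N, and 0 to 4 N of rubbing); after release the buffer holds the tin back against the catch
- catch (a joint): sprung steel wedge standing 8 mm into the channel from the right (-y) cheek, 3 to 13 above the bench, ramp to the mouth, square face to the buffer, 77 mm before the buffer's face. Value in m: 0 = out, about 0.006 = pressed back by the side of a passing tin, travel 0.012; presses with 1 to 4 N. Back near 0 with the tin between it and the buffer means latched
- bowl: bystander: turned wooden bowl, 124 across, 50 high; origin under its centre
- sanding_block: bystander: cork sanding block 55 x 100 x 26 high; origin under its centre
- live_centre: bystander: standing steel lathe centre, 34 across, 65 high; origin under its centre
- offcut: bystander: pale wood offcut 60 x 90 x 35 high; origin under its centre
- wax_jar: bystander: amber jar with dark lid, 60 across, 70 high; origin under its centre
- knob_blank: bystander: small dark turned knob, 44 across, 44 high; origin under its centre

How it is judged:
On the way, in this order (a step that is already met when the one before it is completed fails the run):
1. the lighter tin is lifted clear of the bench while the heavier stands on it (((height (world z) of tin_left_center above 0.05 m and contact force between tin_right and table above 5.7 N) or (height (world z) of tin_right_center above 0.05 m and contact force between tin_left and table above 5.7 N))), for 0.2 s.
2. the heavier tin is lifted clear of the bench (again, if it was the first to be weighed) while the lighter stands on it (((height (world z) of tin_left_center above 0.05 m and contact force between tin_right and table between 1.5 and 5.7 N) or (height (world z) of tin_right_center above 0.05 m and contact force between tin_left and table between 1.5 and 5.7 N))), for 0.2 s.
At the end, for the whole second after the job is handed in: heavier tin upright (0.08 rad) on the bench in the dock, centre 83 to 134 mm past the mouth and within 8 mm of its middle line, catch out behind it (under 2.5 mm); lighter tin (under 0.58 kg) upright on the bench within 50 mm of its start; both at rest (((x of tin_left_center in the frame of dock_mouth between 0.083 and 0.134 m and y of tin_left_center in the frame of dock_mouth between -0.008 and 0.008 m and height (world z) of tin_left_center below 0.044 m and angle between each of tin_left_center, tin_right_center's own z axis and vertical below 0.08 rad and value of joint catch below 0.0025 m and distance of tin_right_center from where it was at the start of the episode below 0.05 m and contact force between tin_right and table between 1.5 and 5.7 N and linear speed of each of tin_left, tin_right below 0.02 m/s) or (x of tin_right_center in the frame of dock_mouth between 0.083 and 0.134 m and y of tin_right_center in the frame of dock_mouth between -0.008 and 0.008 m and height (world z) of tin_right_center below 0.044 m and angle between each of tin_right_center, tin_left_center's own z axis and vertical below 0.08 rad and value of joint catch below 0.0025 m and distance of tin_left_center from where it was at the start of the episode below 0.05 m and contact force between tin_left and table between 1.5 and 5.7 N and linear speed of each of tin_right, tin_left below 0.02 m/s))); the robot touches nothing.
It fails at once if a tin presses on the dock with more than 25 N (contact force between any of tin_left, tin_right and dock above 25 N).
It fails at once if a tin is dropped or slammed on the bench (over 60 N) (contact force between any of tin_left, tin_right and table above 60 N).
It fails at once if a tin is tipped by more than 0.5 rad (angle between any of tin_left_center, tin_right_center's own z axis and vertical above 0.5 rad).
It fails at once if another thing on the bench is moved by more than 30 mm (distance of any of bowl, sanding_block, live_centre, offcut, wax_jar, knob_blank from where it was at the start of the episode above 0.03 m).
It also fails if it takes over 72 s, if anything falls off the work surface, if the arm or the gripper's body presses on something with over 40 N, if the wrist force passes 120 N, or if a joint passes its speed limit or range.

### The arm

A 6-joint arm with a two-finger parallel gripper is mounted at the origin on the work surface. World frame = base frame: x ahead of the robot, y to its left, z up, the work surface at z = 0. Lengths are in m, angles in rad, forces in N, time in s.
With the tool pointing down it reaches from about 0.325 to 0.9 m from the base axis. Payload 3.5 kg.
Tool frame: the origin (TCP) lies midway between the tips of the shut fingers; the grasp point (between the pads) lies tcp_to_grasp behind it (tcp_to_grasp is the distance from the TCP to the grasp point, in m); z points along the fingers, y is the line along which they close (so a half turn about z gives the same grasp; the last joint's range is limited). The gripper opens to 85 mm and grips with 20 to 120 N. Pads are 22 mm wide; open, the fingers measure 114 mm over their backs; the gripper's body (76 mm by 85 mm) begins 54 mm behind the grasp point. The pads swing forward as they close: fully open they stand 13 mm farther back than shut.
Start: joints at [1.08, 0.276, -0.026, 1.268, 0, 1.467], TCP at [0.236, 0.579, 0.231] pointing down, gripper open.
Joint ranges: [-3.12, 3.12], [-0.85, 1.88], [-1.08, 1.24], [-1.95, 2.15], [-1.57, 1.53], [-3.14, 3.14]. Speed limits (rad/s): [2.57, 2.57, 3.14, 3.14, 3.14, 3.14].

### API

Orientations are given as [roll, pitch, yaw] about the fixed x, y, z axes, in that order (R = Rz(yaw) Ry(pitch) Rx(roll)).
In Python, from workcell import * gives the robot as it stands.
- The arm moves only by the tool jog_arm, never from a script. Its argument "rows" is one flat list of numbers, 7 for each row, row after row: the shift along the world's x, y, z in units of 30 mm (1.0 is 30 mm), then the turn, a rotation vector about the world's x, y, z in degrees, then the finger opening in mm, from 0 to 85.4. In form: [tx, ty, tz, rx, ry, rz, claw, tx, ty, tz, rx, ry, rz, claw, ...]. A call has 1 to 20 rows; each row is the pose to reach, as a shift and turn from the pose commanded when the call began; what a row does not reach only later rows make up. A row lasts 1/10 s, in which the tool goes at most 50 mm and 8.59 degrees, less where a joint would pass 70% of its speed; a pose out of reach is approached as far as the arm can. A call with a gripper value outside its range is refused whole. The fingers move at their own pace and stop on an object; "force" is the grip in N (left out, the last holds). Time passes only in rows, so rows that repeat a pose let the fingers close. It gives the time, the measured TCP pose, the force, the opening and the grip force at its end, in the units of the state.
- get_state(): the state, without advancing time (a new reading comes with each control period).
- get_image(name): name is "scene" or "side" or "wrist"; returns the picture (400x640x3 uint8, red, green, blue); there is no depth.
- get_calibration(name): a dict with "camera_matrix" (3x3 intrinsics, pixels), "k1" (the pictures are not rectified: a ray, as slopes to the right and down, at radius r is drawn at 1 + k1 r^2 times it, then the intrinsics apply), "xyz" and "attitude" of the camera in the world; the wrist camera has in their place "mount" (4x4, takes a point from camera to tool coordinates, whose origin is the TCP and whose axes are the flange's). Camera axes: x right, y up, looking along -z (the intrinsics and any distortion apply to the point x, -y, -z); pixel columns grow to the right and rows downward; lengths in m; the calibration is good to about 2 mm. A picture is of the moment at which its call begins: read the wrist's pose just before it. get_calibration takes no time and is no camera call.
- close_job(): hands the job in; it is judged then, once.
Trained networks look in the newest picture that a camera, given by its name, has taken for a name from the list of things; names that differ only in an ending like _2 or _b are one class to them, and where a whole thing is asked for, a point or a joint stands for the part that bears it (a point fixed in the world has none). Each returns a list of dicts, best first, with "score" (0 to 1); they miss things now and then, are a little off and sometimes report something else, mostly with a low value. They report only what shows in the picture. A call takes as long as a camera call.
- boxes_of(camera, thing): "bbox" ([centre column, centre row, width, height] in pixels, round what is visible of it).
- cut_out(camera, thing): "mask" (400x640 bool, what is visible of it) and "bbox" ([centre column, centre row, width, height] in pixels, round what is visible of it).
The state is a dict: "time": time; "joints": joint angles; "qd": joint speeds; "tau": joint torques, N m; "eef_pos": TCP position; "orientation": TCP orientation; "force": force on the tool from outside, world axes, zero at the start; "wrist_torque": the same for the moment, N m; "opening": finger opening in m; "grasp_force": force on a finger pad.
Only numpy, scipy, OpenCV 4.12 (cv2) and the standard library are available. Lean on these libraries where they do the work, as an engineer would, in place of code of your own. Each camera call takes 0.05 s, during which the arm holds its last target. There are 200 camera calls.

## Working session

There is one attempt and no reset: what is moved stays moved. The work goes in short steps, Python scripts to look and compute and a tool call to move; the robot and the scene stay as the last step left them, time stands still between calls to the robot, and variables do not carry over. Pictures are saved under pics/ and viewed, at most 10 in all, crops included, and the job is handed in when it is done.

Besides the shell and the picture viewer there is one more tool, called as name(argument=value, ...), one argument or row to a line, values as JSON. jog_arm: Moves the arm, as the interface text tells. Its arguments: {"type":"object","properties":{"rows":{"type":"array","items":{"type":"number"}},"force":{"type":"number"}},"required":["rows"]}

```bash
mkdir -p pics; ls; python3 - <<'E'
from workcell import *
import cv2
s=get_state();print(s)
print({k:v for k,v in globals().items() if k=='tcp_to_grasp'})
for c in("scene","side"):
    im=get_image(c);cv2.imwrite(f"pics/{c}0.png",im[:,:,::-1]);k=get_calibration(c);print(c,k)
    for n in("tin_left_center","tin_right_center","dock","dock_mouth","dock_end","catch","bowl","sanding_block","live_centre","offcut","wax_jar","knob_blank"):
        try:print(n,[(round(d["score"],2),[round(float(v)) for v in d["bbox"]]) for d in boxes_of(c,n)[:3]])
        except Exception as e:print(n,e)
print(get_calibration("wrist"))
E
```

```text
pics
{'time': 0.0, 'joints': array([ 1.07962243e+00,  2.77159527e-01, -2.78672060e-02,  1.26800087e+00,
        1.08886987e-05,  1.46738114e+00]), 'qd': array([ 3.90756151e-05,  1.25592682e-03,  4.03424273e-04,  2.75174831e-04,
        8.67085601e-04, -5.57463236e-04]), 'tau': array([-1.29130326e-04, -4.45508444e+01,  2.95202619e+01,  1.63069367e-02,
        6.73852696e-05,  2.48555470e-07]), 'eef_pos': array([0.23597173, 0.57791102, 0.23014967]), 'orientation': array([-3.13937442e+00, -2.41167470e-04,  2.75383367e+00]), 'force': array([-0.78836271,  0.7369239 , -0.51863478]), 'wrist_torque': array([-0.02454091,  0.05171397,  0.05240368]), 'grasp_force': 0.0, 'opening': 0.08544091397139583}
{'tcp_to_grasp': 0.0187}
scene {'camera_matrix': array([[469.07617879,   0.        , 314.9062575 ],
       [  0.        , 469.07617879, 206.78889168],
       [  0.        ,   0.        ,   1.        ]]), 'k1': -0.061689748992221925, 'xyz': array([ 1.08240507, -0.47569534,  1.04986026]), 'attitude': array([ 5.95789896e-01, -1.27850505e-04,  8.10295696e-01])}
tin_left_center [(0.8, [350, 140, 32, 33
[... 1322 characters left out ...]
.92, [259, 128, 18, 26]), (0.51, [341, 237, 98, 40])]
knob_blank [(0.62, [326, 170, 13, 15]), (0.3, [265, 370, 46, 35]), (0.19, [339, 332, 43, 51])]
{'camera_matrix': array([[343.25344308,   0.        , 319.85718385],
       [  0.        , 343.25344308, 203.01268601],
       [  0.        ,   0.        ,   1.        ]]), 'k1': 0.017460578776380076, 'mount': array([[-5.26873556e-04,  9.63256213e-01,  2.68583674e-01,
         6.70196688e-02],
       [ 9.99999861e-01,  5.09851503e-04,  1.33127433e-04,
         1.27412141e-03],
       [-8.70196277e-06,  2.68583706e-01, -9.63256348e-01,
        -1.42596757e-01],
       [ 0.00000000e+00,  0.00000000e+00,  0.00000000e+00,
         1.00000000e+00]])}
```

```bash
cat >h.py <<'E'
from workcell import *
import numpy as np,cv2
from scipy.spatial.transform import Rotation as Ro
def cam(n,st=None):
    k=get_calibration(n)
    if n=="wrist":
        st=st or get_state();T=np.eye(4);T[:3,:3]=Ro.from_euler('xyz',st['orientation']).as_matrix();T[:3,3]=st['eef_pos'];T=T@k['mount'];R,p=T[:3,:3],T[:3,3]
    else:R,p=Ro.from_euler('xyz',k['attitude']).as_matrix(),k['xyz']
    return k['camera_matrix'],k['k1'],R,p
def ray(C,uv):
    K,k1,R,p=C
    q=cv2.undistortPoints(np.array(uv,float).reshape(-1,1,2),K,np.array([k1,0,0,0.]))[:,0]
    d=np.c_[q[:,0],-q[:,1],-np.ones(len(q))]@R.T
    return p,d
def plane(C,uv,z):
    p,d=ray(C,uv);return p+d*((z-p[2])/d[:,2])[:,None]
def proj(C,X):
    K,k1,R,p=C
    c=(np.atleast_2d(X)-p)@R;x=c[:,:2]*[1,-1]/-c[:,2:];x=x*(1+k1*(x**2).sum(1,keepdims=True));return x*[K[0,0],K[1,1]]+K[:2,2]
E
python3 - <<'E'
from h import *
S=cam("scene");D=cam("side")
P={"tinL":((350,140),(277,159)),"tinR":((225,219),(271,274)),"dock":((321,245),(341,237)),"bowl":((431,169),(347,139)),"sand":((215,300),(340,332)),"live":((265,280),(350,284)),"off":((152,274),(264,370)),"wax":((373,105),(259,127)),"knob":((377,180),(326,170))}
for n,(a,b) in P.items():
    p,d=ray(S,[a]);q,e=ray(D,[b]);d=d[0];e=e[0]
    t=np.linalg.lstsq(np.c_[d,-e],q-p,rcond=None)[0];print(n,((p+d*t[0]+q+e*t[1])/2).round(3),np.linalg.norm(p+d*t[0]-q-e*t[1]).round(3))
a=cv2.imread("pics/scene0.png")[80:330,120:470];b=cv2.imread("pics/side0.png")[100:400,220:400]
a=cv2.resize(a,None,fx=2.2,fy=2.2,interpolation=2)
cv2.imwrite("pics/s1.png",a)
b=cv2.imread("pics/side0.png")[105:400,220:400];cv2.imwrite("pics/s2.png",cv2.resize(b,None,fx=2,fy=2,interpolation=2))
E
```

```text
tinL [0.498 0.218 0.049] 0.01
tinR [ 0.467 -0.204  0.053] 0.009
dock [ 0.657 -0.049 -0.017] 0.003
bowl [0.719 0.312 0.036] 0.013
sand [ 0.611 -0.351  0.021] 0.012
live [ 0.652 -0.232  0.025] 0.007
off [ 0.443 -0.421  0.01 ] 0.007
wax [0.449 0.369 0.056] 0.005
knob [0.639 0.18  0.029] 0.012
```

View pics/s1.png

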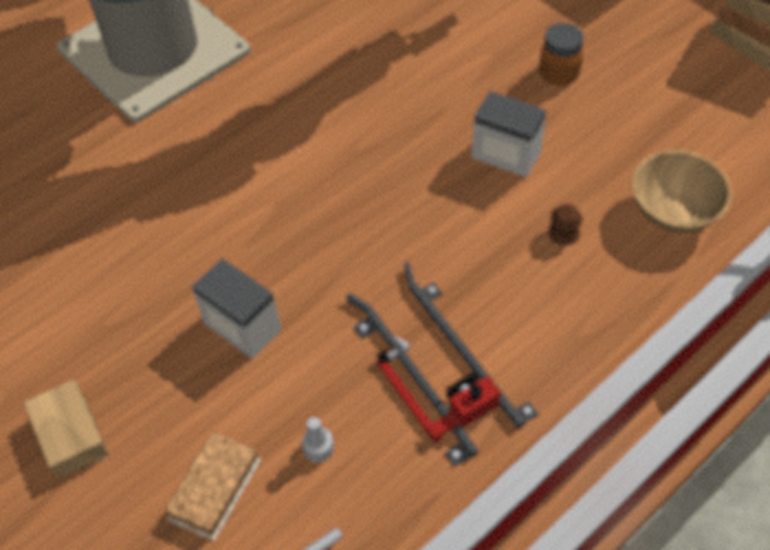

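View pics/s2.png

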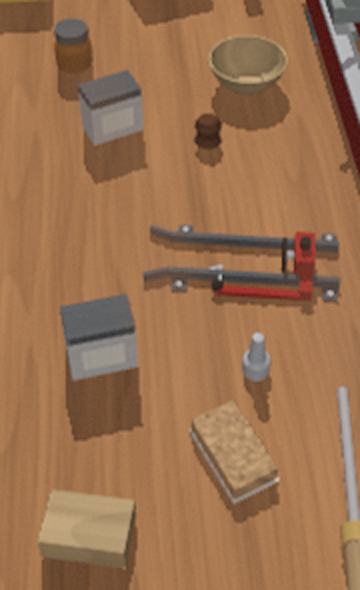

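```bash
cat >>h.py <<'E'
from scipy.optimize import minimize
def boxpts(x,y,a):
    c,s=np.cos(a),np.sin(a)
    return np.array([[x+c*u-s*v,y+s*u+c*v,z] for u in(-.04,.04) for v in(-.025,.025) for z in(0,.08)])
def fit(ms,p0):  # ms: list of (cam,mask)
    def cost(p):
        t=0
        for C,m in ms:
            r=np.zeros(m.shape,np.uint8);h=cv2.convexHull(proj(C,boxpts(*p)).astype(np.float32))
            cv2.fillConvexPoly(r,np.round(h*16).astype(np.int32),1,shift=4)
            t+=1-(m&(r>0)).sum()/(m|(r>0)).sum()
        return t
    b=min((minimize(cost,[p0[0],p0[1],a],method='Nelder-Mead',options=dict(initial_simplex=np.array([[0,0,0],[.01,0,0],[0,.01,0],[0,0,.25]])+[p0[0],p0[1],a])) for a in np.linspace(-1.57,1.57,9)[:-1]),key=lambda r:r.fun)
    return b.x.round(4),b.fun/len(ms)
E
python3 - <<'E'
from h import *
S=cam("scene");D=cam("side");get_image("scene");get_image("side")
for n,p in(("tin_left_center",(.498,.218)),("tin_right_center",(.467,-.204))):
    ms=[]
    for c,C in(("scene",S),("side",D)):
        r=cut_out(c,n)
        ok=[x for x in r if np.linalg.norm(np.array(x["bbox"][:2])-proj(C,[*p,.045])[0])<20]
        if ok: ms.append((C,ok[0]["mask"]))
    print(n,len(ms),fit(ms,p))
s=np.array([[408,268],[412,290],[522,418],[352,298],[375,315],[468,450]])/2.2+[120,80]
d=np.array([[152,232],[180,240],[337,243],[147,276],[175,272],[337,287]])/2+[220,105]
print(plane(S,s,.014).round(3),plane(D,d,.014).round(3))
E
```

```text
tin_left_center 2 (array([0.4928, 0.2267, 0.3822]), np.float64(0.08786191472780647))
tin_right_center 2 (array([ 0.4643, -0.1938,  0.1573]), np.float64(0.059054514480408826))
[[ 0.544  0.001  0.014]
 [ 0.571 -0.017  0.014]
 [ 0.781 -0.045  0.014]
 [ 0.53  -0.077  0.014]
 [ 0.567 -0.073  0.014]
 [ 0.767 -0.116  0.014]] [[ 0.54  -0.01   0.014]
 [ 0.577 -0.028  0.014]
 [ 0.784 -0.053  0.014]
 [ 0.529 -0.086  0.014]
 [ 0.565 -0.083  0.014]
 [ 0.769 -0.128  0.014]]
```

jog_arm(
  rows=[8.57,-11.7,-1,0,0,44,85,8.57,-11.7,-1,0,0,44,85,8.57,-11.7,-1,0,0,44,85,8.57,-11.7,-1,0,0,44,85,8.57,-11.7,-1,0,0,44,85,8.57,-11.7,-1,0,0,44,85,8.57,-11.7,-1,0,0,44,85,8.57,-11.7,-1,0,0,44,85,8.57,-11.7,-1,0,0,44,85,8.57,-11.7,-1,0,0,44,85,8.57,-11.7,-1,0,0,44,85,8.57,-11.7,-1,0,0,44,85],
  force=40,
)

```text
time: 2.8
eef_pos: [0.4929, 0.2282, 0.2013]
orientation: [3.141, -0.0, -2.761]
force: [-0.1, 0.4, 0.3]
opening: 0.0852
grasp_force: 0.0
```

```bash
python3 - <<'E'
from h import *
st=get_state();im=get_image("wrist");cv2.imwrite("pics/w1.png",im[:,:,::-1]);C=cam("wrist",st)
print(st['eef_pos'],st['orientation'],st['force'])
for r in cut_out("wrist","tin_left_center")[:2]: print(r["score"],r["bbox"],fit([(C,r["mask"])],(.493,.227)))
E
```

```text
[0.49288273 0.22819487 0.20132687] [ 3.14102136e+00 -3.39781674e-04 -2.76084660e+00] [-0.05515174  0.36522987  0.31829221]
0.62 [319.8, 190.2, 65.5, 110.7] (array([0.494 , 0.2282, 0.3678]), np.float64(0.014684501308519948))
```

View pics/w1.png

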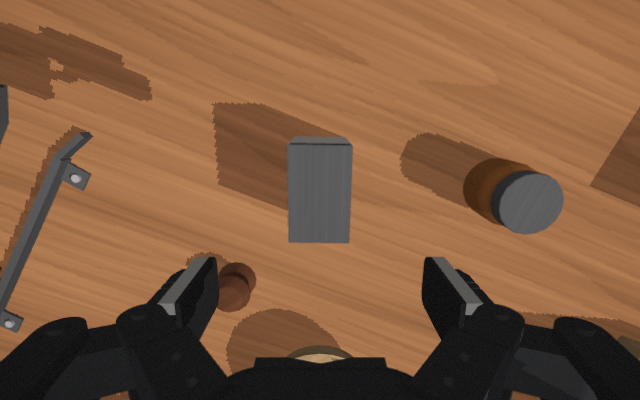

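jog_arm(
  rows=[0.03,0,-1.5,0,0,-0.7,85,0.03,0,-3,0,0,-0.7,85,0.03,0,-4.3,0,0,-0.7,85,0.03,0,-5.2,0,0,-0.7,85,0.03,0,-5.65,0,0,-0.7,85,0.03,0,-5.65,0,0,-0.7,85,0.03,0,-5.65,0,0,-0.7,40,0.03,0,-5.65,0,0,-0.7,40,0.03,0,-5.65,0,0,-0.7,40,0.03,0,-5.65,0,0,-0.7,40,0.03,0,-5.65,0,0,-0.7,40,0.03,0,-5.65,0,0,-0.7,40,0.03,0,-5.65,0,0,-0.7,40],
  force=45,
)

```text
time: 4.2
eef_pos: [0.4962, 0.2286, 0.0339]
orientation: [3.141, 0.004, -2.773]
force: [-1.0, 1.8, 7.0]
opening: 0.0497
grasp_force: 48.3
```

jog_arm(
  rows=[0,0,0.25,0,0,0,40,0,0,0.5,0,0,0,40,0,0,0.75,0,0,0,40,0,0,1,0,0,0,40,0,0,1,0,0,0,40,0,0,1,0,0,0,40,0,0,1,0,0,0,40,0,0,1,0,0,0,40,0,0,1,0,0,0,40],
)

```text
time: 5.1
eef_pos: [0.494, 0.2275, 0.0614]
orientation: [3.142, -0.001, -2.774]
force: [-0.1, -0.4, -3.5]
opening: 0.05
grasp_force: 47.7
```

```bash
python3 - <<'E'
from h import *
f=[]
for i in range(3): f.append(get_state()['force']); get_image("side")
print(np.array(f).round(2),get_state()['eef_pos'])
E
```

```text
[[-0.14 -0.37 -3.45]
 [ 0.58  0.09 -4.29]
 [ 0.37  0.41 -3.99]] [0.49421361 0.22753548 0.06159966]
```

jog_arm(
  rows=[0,0,-0.3,0,0,0,40,0,0,-0.6,0,0,0,40,0,0,-0.8,0,0,0,40,0,0,-0.92,0,0,0,40,0,0,-1,0,0,0,40,0,0,-1,0,0,0,40,0,0,-1,0,0,0,85,0,0,-1,0,0,0,85,0,0,-1,0,0,0,85,0,0,-1,0,0,0,85,0,0,-1,0,0,0,85,0,0,-0.5,0,0,0,85,0,0,0.5,0,0,0,85,0,0,2,0,0,0,85,0,0,3.5,0,0,0,85,0,0,5,0,0,0,85,0,0,5,0,0,0,85],
)

```text
time: 6.95
eef_pos: [0.4992, 0.2292, 0.2194]
orientation: [-3.141, 0.014, -2.774]
force: [1.1, 0.3, 0.4]
opening: 0.0849
grasp_force: 0.0
```

jog_arm(
  rows=[5.5,-9.6,1.7,0,0,-30,85,5.5,-9.6,1.7,0,0,-30,85,5.5,-9.6,1.7,0,0,-30,85,5.5,-9.6,1.7,0,0,-30,85,5.5,-9.6,1.7,0,0,-30,85,5.5,-9.6,1.7,0,0,-30,85,5.5,-9.6,1.7,0,0,-30,85,5.5,-9.6,1.7,0,0,-30,85,5.5,-9.6,1.7,0,0,-30,85,5.5,-9.6,1.7,0,0,-30,85,5.5,-9.6,1.7,0,0,-30,85],
)

```text
time: 8.05
eef_pos: [0.6584, -0.059, 0.2623]
orientation: [3.141, -0.001, 2.988]
force: [-0.2, -0.2, -0.6]
opening: 0.0854
grasp_force: 0.0
```

```bash
python3 - <<'E'
from h import *
import pickle
st=get_state();im=get_image("wrist");cv2.imwrite("pics/w2.png",im[:,:,::-1])
pickle.dump((cam("wrist",st)),open("w2.pkl","wb"))
print(st['eef_pos'],st['orientation'],st['force'])
E
```

```text
[ 0.65842698 -0.05898938  0.26226299] [ 3.14136569e+00 -1.41549731e-03  2.98753369e+00] [-0.20443186 -0.18073529 -0.61169087]
```

View pics/w2.png

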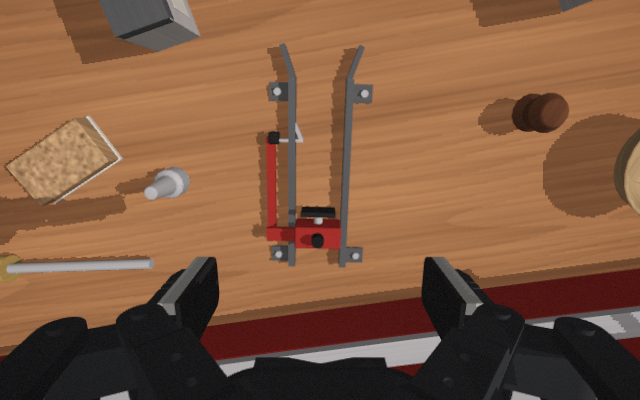

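```bash
python3 - <<'E'
from h import *
import pickle
C=pickle.load(open("w2.pkl","rb"));im=cv2.imread("pics/w2.png")
hsv=cv2.cvtColor(cv2.GaussianBlur(im,(3,3),0),cv2.COLOR_BGR2HSV);g=hsv[:,:,1]<90
L=[];R=[]
for r in list(range(106,122,2))+list(range(150,200,3)):
    a=np.where(g[r,284:308])[0];b=np.where(g[r,334:358])[0]
    if len(a)>3 and len(b)>3: R.append((284+a.max()+.5,r));L.append((334+b.min()-.5,r))
print(R[::4],L[::4])
out={}
for z in(0,.014):
    for n,P in(("R",R),("L",L)):
        X=plane(C,P,z)[:,:2];k=np.polyfit(X[:,0],X[:,1],1);print(z,n,k.round(4),np.std(X[:,1]-np.polyval(k,X[:,0])).round(5),X[[0,-1]].round(4).tolist());out[z,n]=k
for z,nm,P in((.014,"kinks/ends top",[(295,77),(348,77),(293,266),(342,266)]),(.02,"buffer top front edge",[(303,208),(335,208)]),(.008,"catch",[(300,124),(302,140)])):print(nm,plane(C,P,z)[:,:2].round(4).tolist())
cv2.imwrite("pics/w2c.png",cv2.resize(im[38:275,260:375],None,fx=2.5,fy=2.5,interpolation=2))
E
```

```text
[(np.float64(295.5), 106), (np.float64(295.5), 114), (np.float64(295.5), 150), (np.float64(295.5), 162), (np.float64(295.5), 174), (np.float64(295.5), 186), (np.float64(295.5), 198)] [(np.float64(344.5), 106), (np.float64(344.5), 114), (np.float64(342.5), 150), (np.float64(342.5), 162), (np.float64(341.5), 174), (np.float64(341.5), 186), (np.float64(340.5), 198)]
0 R [-0.1757  0.0284] 0.0 [[0.5868, -0.0747], [0.6929, -0.0934]]
0 L [-0.1795  0.0873] 0.00032 [[0.5953, -0.0198], [0.7014, -0.0392]]
0.014 R [-0.1757  0.0293] 0.0 [[0.587, -0.0738], [0.6895, -0.0918]]
0.014 L [-0.1795  0.0863] 0.00031 [[0.5952, -0.0208], [0.6976, -0.0395]]
kinks/ends top [[0.5575, -0.0692], [0.5663, -0.0131], [0.7752, -0.11], [0.7846, -0.0497]]
buffer top front edge [[0.7012, -0.0846], [0.707, -0.0476]]
catch [[0.6068, -0.0726], [0.6247, -0.0733]]
```

View pics/w2c.png

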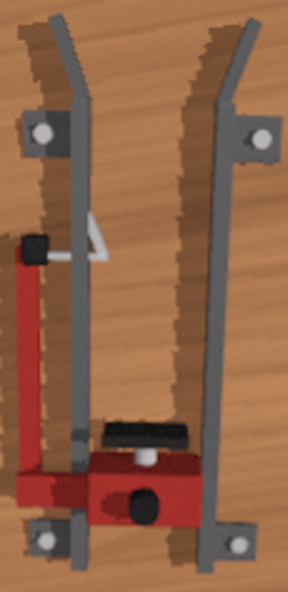

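jog_arm(
  rows=[-6.5,-4.5,-2,0,0,18,85,-6.5,-4.5,-2,0,0,18,85,-6.5,-4.5,-2,0,0,18,85,-6.5,-4.5,-2,0,0,18,85,-6.5,-4.5,-2,0,0,18,85,-6.5,-4.5,-2,0,0,18,85,-6.5,-4.5,-2,0,0,18,85,-6.5,-4.5,-2,0,0,18,85,-6.5,-4.5,-2,0,0,18,85],
)

```text
time: 9.0
eef_pos: [0.4658, -0.1949, 0.2036]
orientation: [-3.141, 0.002, -2.981]
force: [-0.5, -0.7, -0.2]
opening: 0.0851
grasp_force: 0.0
```

```bash
python3 - <<'E'
from h import *
st=get_state();im=get_image("wrist");cv2.imwrite("pics/w3.png",im[:,:,::-1]);C=cam("wrist",st)
print(st['eef_pos'],st['orientation'],st['force'])
for r in cut_out("wrist","tin_right_center")[:2]: print(r["score"],r["bbox"],fit([(C,r["mask"])],(.464,-.194)))
E
```

```text
[ 0.4657755  -0.19494046  0.20355702] [-3.14062152e+00  1.50117868e-03 -2.98117305e+00] [-0.48845148 -0.71362003 -0.16000561]
0.56 [319.3, 187.9, 61.8, 108.5] (array([ 0.465 , -0.1945,  0.158 ]), np.float64(0.015286435143959665))
```

jog_arm(
  rows=[0,0,-1.5,0,0,0,85,0,0,-3,0,0,0,85,0,0,-4.3,0,0,0,85,0,0,-5.2,0,0,0,85,0,0,-5.65,0,0,0,85,0,0,-5.65,0,0,0,85,0,0,-5.65,0,0,0,40,0,0,-5.65,0,0,0,40,0,0,-5.65,0,0,0,40,0,0,-5.65,0,0,0,40,0,0,-5.65,0,0,0,40,0,0,-5.65,0,0,0,40,0,0,-5.65,0,0,0,40,0,0,-5.65,0,0,0,40],
  force=60,
)

```text
time: 10.5
eef_pos: [0.466, -0.1957, 0.0349]
orientation: [-3.141, 0.003, -2.983]
force: [1.5, 2.3, 6.1]
opening: 0.0492
grasp_force: 64.7
```

jog_arm(
  rows=[0,0,0.25,0,0,0,40,0,0,0.5,0,0,0,40,0,0,0.75,0,0,0,40,0,0,1,0,0,0,40,0,0,1,0,0,0,40,0,0,1,0,0,0,40,0,0,1,0,0,0,40,0,0,1,0,0,0,40,0,0,1,0,0,0,40],
)

```text
time: 11.4
eef_pos: [0.464, -0.1952, 0.0629]
orientation: [3.141, -0.001, -2.983]
force: [-0.0, 0.3, -6.6]
opening: 0.0493
grasp_force: 63.7
```

```bash
python3 - <<'E'
from h import *
f=[]
for i in range(3): f.append(get_state()['force']); get_image("side")
s=get_state();print(np.array(f).round(2),s['eef_pos'],s['orientation'])
# target: mouth -> (0.561,-0.0418), axis yaw
y=-.1758;u=np.array([np.cos(y),np.sin(y)]);m=np.array([.561,.0578-.1776*.561])
for d in(-.085,-.03,0,.06,.095,.108):
    p=m+d*u;print(d,p.round(4),((p-s['eef_pos'][:2])/.03).round(2))
print("turn",np.degrees(y-(s['orientation'][2]+np.pi)))
E
```

```text
[[-0.04  0.3  -6.64]
 [ 0.77 -0.06 -6.81]
 [ 0.05  0.34 -6.23]] [ 0.46422106 -0.19533794  0.06311096] [ 3.14135038e+00 -2.99791125e-04 -2.98307267e+00]
-0.085 [ 0.4773 -0.027 ] [0.44 5.61]
-0.03 [ 0.5315 -0.0366] [2.24 5.29]
0 [ 0.561  -0.0418] [3.23 5.12]
0.06 [ 0.6201 -0.0523] [5.2  4.77]
0.095 [ 0.6545 -0.0584] [6.34 4.56]
0.108 [ 0.6673 -0.0607] [6.77 4.49]
turn -19.15512389048913
```

jog_arm(
  rows=[0.1,1,0,0,0,-5,40,0.2,2,0,0,0,-10,40,0.3,3,0,0,0,-15,40,0.4,4,0,0,0,-19.2,40,0.44,5,0,0,0,-19.2,40,0.44,5.61,0,0,0,-19.2,40,0.44,5.61,0,0,0,-19.2,40,0.44,5.61,-0.4,0,0,-19.2,40,0.44,5.61,-0.7,0,0,-19.2,40,0.44,5.61,-0.85,0,0,-19.2,40,0.44,5.61,-0.93,0,0,-19.2,40,0.44,5.61,-0.93,0,0,-19.2,40,0.44,5.61,-0.93,0,0,-19.2,40,0.44,5.61,-0.93,0,0,-19.2,40],
)

```text
time: 12.95
eef_pos: [0.4778, -0.0274, 0.0353]
orientation: [3.142, 0.0, 2.964]
force: [0.2, 0.9, -6.8]
opening: 0.0493
grasp_force: 66.7
```

```bash
python3 - <<'E'
from h import *
s=get_state();print(s['force'],s['wrist_torque'],s['eef_pos'],s['orientation'])
st=s;im=get_image("wrist");C=cam("wrist",st)
y=-.1758;u=np.array([np.cos(y),np.sin(y)]);n=np.array([-u[1],u[0]]);m=np.array([.561,.0578-.1776*.561])
e=s['eef_pos'][:2]-m;print(e@u,e@n)
im=im[:,:,::-1].copy();cv2.imwrite("pics/w4.png",im)
side=get_image("side")[190:300,230:400,::-1];cv2.imwrite("pics/s4.png",cv2.resize(side,None,fx=4,fy=4,interpolation=2))
E
```

```text
[ 0.22207312  0.93636566 -6.84480891] [-0.01576657  0.01426988  0.02092298] [ 0.47776337 -0.02740859  0.03530976] [3.14156786e+00 3.48948116e-04 2.96448028e+00]
-0.0844765707728743 -0.0003550612530122832
```

View pics/s4.png

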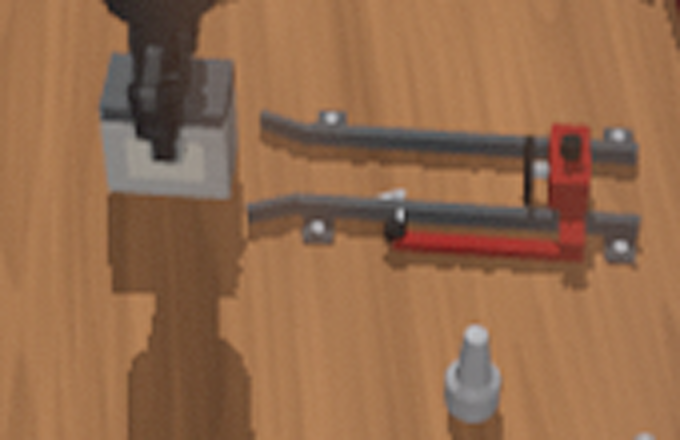

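jog_arm(
  rows=[0.23,-0.041,0,0,0,0,40,0.46,-0.082,0,0,0,0,40,0.69,-0.122,0,0,0,0,40,0.92,-0.163,0,0,0,0,40,1.15,-0.204,0,0,0,0,40,1.31,-0.233,0,0,0,0,40,1.41,-0.251,0,0,0,0,40,1.51,-0.268,0,0,0,0,40,1.61,-0.286,0,0,0,0,40,1.71,-0.304,0,0,0,0,40,1.81,-0.322,0,0,0,0,40,1.91,-0.339,0,0,0,0,40],
)

```text
time: 14.25
eef_pos: [0.535, -0.0373, 0.0354]
orientation: [3.142, -0.0, 2.965]
force: [0.3, 0.4, -7.2]
opening: 0.0491
grasp_force: 66.6
```

jog_arm(
  rows=[0.13,-0.023,0,0,0,0,40,0.26,-0.046,0,0,0,0,40,0.39,-0.069,0,0,0,0,40,0.52,-0.092,0,0,0,0,40,0.65,-0.115,0,0,0,0,40,0.78,-0.138,0,0,0,0,40,0.91,-0.161,0,0,0,0,40,1.04,-0.184,0,0,0,0,40,1.17,-0.208,0,0,0,0,40,1.3,-0.231,0,0,0,0,40],
)

```text
time: 15.25
eef_pos: [0.5742, -0.0443, 0.0354]
orientation: [3.142, -0.0, 2.965]
force: [0.6, 0.1, -6.6]
opening: 0.0492
grasp_force: 66.6
```

jog_arm(
  rows=[0.13,-0.023,0,0,0,0,40,0.26,-0.046,0,0,0,0,40,0.39,-0.069,0,0,0,0,40,0.52,-0.092,0,0,0,0,40,0.65,-0.115,0,0,0,0,40,0.78,-0.138,0,0,0,0,40,0.91,-0.161,0,0,0,0,40,1.04,-0.184,0,0,0,0,40,1.17,-0.208,0,0,0,0,40,1.3,-0.231,0,0,0,0,40,1.43,-0.254,0,0,0,0,40,1.56,-0.277,0,0,0,0,40,1.69,-0.3,0,0,0,0,40,1.82,-0.323,0,0,0,0,40,1.95,-0.346,0,0,0,0,40,1.95,-0.346,0,0,0,0,40],
)

```text
time: 16.85
eef_pos: [0.6336, -0.0548, 0.0356]
orientation: [3.142, 0.002, 2.965]
force: [0.6, 3.0, -7.3]
opening: 0.0493
grasp_force: 66.3
```

jog_arm(
  rows=[0.1,-0.017,0,0,0,0,40,0.2,-0.035,0,0,0,0,40,0.3,-0.053,0,0,0,0,40,0.4,-0.071,0,0,0,0,40,0.5,-0.089,0,0,0,0,40,0.6,-0.107,0,0,0,0,40,0.7,-0.124,0,0,0,0,40,0.8,-0.142,0,0,0,0,40,0.8,-0.142,0,0,0,0,40],
)

```text
time: 17.75
eef_pos: [0.6573, -0.059, 0.0356]
orientation: [-3.142, 0.001, 2.965]
force: [0.5, 2.1, -7.2]
opening: 0.0493
grasp_force: 66.3
```

Now 1 mm per row, feeling for the buffer.

jog_arm(
  rows=[0.033,-0.006,0,0,0,0,40,0.066,-0.012,0,0,0,0,40,0.1,-0.018,0,0,0,0,40,0.133,-0.024,0,0,0,0,40,0.166,-0.029,0,0,0,0,40,0.166,-0.029,0,0,0,0,40],
)

```text
time: 18.35
eef_pos: [0.6616, -0.0598, 0.0354]
orientation: [3.142, 0.0, 2.965]
force: [-0.6, 2.3, -7.2]
opening: 0.0495
grasp_force: 66.3
```

jog_arm(
  rows=[0.033,-0.006,0,0,0,0,40,0.066,-0.012,0,0,0,0,40,0.1,-0.018,0,0,0,0,40,0.1,-0.018,0,0,0,0,40],
)

```text
time: 18.75
eef_pos: [0.6647, -0.0603, 0.0355]
orientation: [3.142, 0.0, 2.965]
force: [-0.1, 2.9, -7.1]
opening: 0.0491
grasp_force: 66.3
```

jog_arm(
  rows=[0.033,-0.006,0,0,0,0,40,0.066,-0.012,0,0,0,0,40,0.1,-0.018,0,0,0,0,40,0.1,-0.018,0,0,0,0,40],
)

```text
time: 19.15
eef_pos: [0.6672, -0.0608, 0.0354]
orientation: [-3.142, -0.0, 2.965]
force: [-2.0, 2.9, -5.9]
opening: 0.0496
grasp_force: 66.3
```

jog_arm(
  rows=[0.033,-0.006,0,0,0,0,40,0.066,-0.012,0,0,0,0,40,0.066,-0.012,0,0,0,0,40],
)

```text
time: 19.45
eef_pos: [0.6684, -0.061, 0.0352]
orientation: [-3.142, -0.002, 2.965]
force: [-4.2, 3.1, -4.7]
opening: 0.0491
grasp_force: 66.4
```

jog_arm(
  rows=[0.033,-0.006,0,0,0,0,40,0.066,-0.012,0,0,0,0,40,0.066,-0.012,0,0,0,0,40,0.066,-0.012,0,0,0,0,40],
)

```text
time: 19.85
eef_pos: [0.6697, -0.0612, 0.0353]
orientation: [-3.142, -0.003, 2.965]
force: [-4.9, 3.5, -3.7]
opening: 0.0496
grasp_force: 66.6
```

jog_arm(
  rows=[0.033,-0.006,0,0,0,0,40,0.066,-0.012,0,0,0,0,40,0.066,-0.012,0,0,0,0,40,0.066,-0.012,0,0,0,0,40],
)

```text
time: 20.25
eef_pos: [0.6713, -0.0616, 0.0352]
orientation: [-3.141, -0.004, 2.966]
force: [-6.2, 3.8, -2.9]
opening: 0.0488
grasp_force: 66.8
```

```bash
python3 - <<'E'
from h import *
f=[]
for i in range(3): s=get_state();f.append(s['force']); get_image("side")
print(np.array(f).round(2),s['eef_pos'])
E
```

```text
[[-6.25  3.8  -2.9 ]
 [-6.99  3.15 -2.88]
 [-6.62  3.53 -2.28]] [ 0.67131875 -0.06159315  0.03525213]
```

jog_arm(
  rows=[0.033,-0.006,0,0,0,0,40,0.05,-0.009,0,0,0,0,40,0.05,-0.009,0,0,0,0,40,0.05,-0.009,0,0,0,0,40],
)

```text
time: 20.8
eef_pos: [0.6719, -0.0617, 0.0353]
orientation: [-3.141, -0.006, 2.966]
force: [-8.6, 3.4, -0.4]
opening: 0.0495
grasp_force: 67.0
```

jog_arm(
  rows=[0.02,-0.004,0,0,0,0,40,0.04,-0.007,0,0,0,0,40,0.04,-0.007,0,0,0,0,40,0.04,-0.007,0,0,0,0,40],
)

```text
time: 21.2
eef_pos: [0.6726, -0.0618, 0.0353]
orientation: [-3.141, -0.007, 2.966]
force: [-9.2, 3.4, -0.3]
opening: 0.0495
grasp_force: 67.0
```

```bash
python3 - <<'E'
from h import *
f=[]
for i in range(3): s=get_state();f.append(s['force']); im=get_image("side")
print(np.array(f).round(2),s['eef_pos'],s['wrist_torque'])
cv2.imwrite("pics/s5.png",cv2.resize(im[190:290,270:400,::-1],None,fx=5,fy=5,interpolation=2))
E
```

```text
[[ -9.19   3.35  -0.3 ]
 [-10.06   2.87   0.49]
 [ -9.42   3.04   0.97]] [ 0.67260437 -0.06178658  0.03535248] [0.74421479 1.86884305 0.02029564]
```

View pics/s5.png

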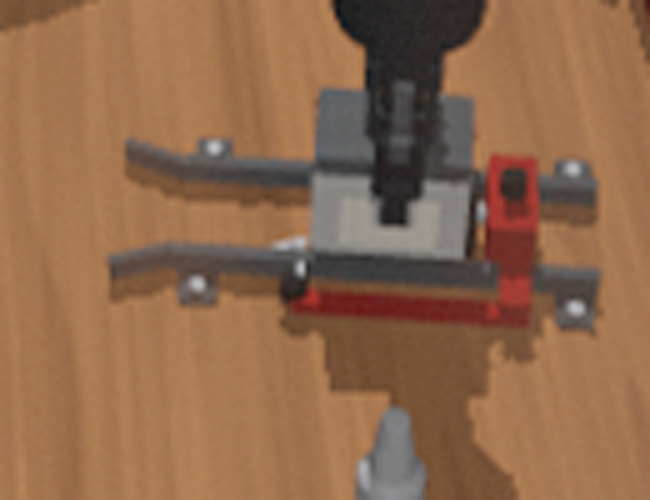

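jog_arm(
  rows=[-0.05,0.009,0,0,0,0,40,-0.1,0.018,0,0,0,0,40,-0.1,0.018,0,0,0,0,40,-0.1,0.018,0,0,0,0,40],
)

```text
time: 21.75
eef_pos: [0.6712, -0.0616, 0.0352]
orientation: [-3.141, -0.003, 2.966]
force: [-6.3, 3.6, -3.2]
opening: 0.0494
grasp_force: 66.9
```

jog_arm(
  rows=[-0.05,0.009,0,0,0,0,40,-0.1,0.018,0,0,0,0,40,-0.1,0.018,0,0,0,0,40,-0.1,0.018,0,0,0,0,40],
)

```text
time: 22.15
eef_pos: [0.6701, -0.0614, 0.0353]
orientation: [-3.141, 0.0, 2.965]
force: [-1.1, 1.6, -8.1]
opening: 0.0494
grasp_force: 66.3
```

```bash
python3 - <<'E'
from h import *
f=[]
for i in range(3): s=get_state();f.append(s['force']); im=get_image("scene")
print(np.array(f).round(2),s['eef_pos'],s['orientation'])
E
```

```text
[[-1.09  1.6  -8.08]
 [-1.63  1.82 -7.05]
 [-2.84  2.39 -8.43]] [ 0.67011995 -0.06141765  0.03532534] [-3.14139456e+00  1.77302471e-04  2.96509060e+00]
```

jog_arm(
  rows=[-0.05,0.009,0,0,0,0,40,-0.1,0.018,0,0,0,0,40,-0.1,0.018,0,0,0,0,40,-0.1,0.018,0,0,0,0,40],
)

```text
time: 22.7
eef_pos: [0.6695, -0.0614, 0.0359]
orientation: [-3.141, 0.005, 2.965]
force: [6.3, -0.3, -12.9]
opening: 0.0491
grasp_force: 65.6
```

```bash
python3 - <<'E'
from h import *
f=[]
for i in range(3): s=get_state();f.append(s['force']); im=get_image("scene")
print(np.array(f).round(2),s['eef_pos'],s['orientation'])
E
```

```text
[[  6.28  -0.27 -12.9 ]
 [  4.71  -0.04 -12.72]
 [  5.7   -0.02 -11.51]] [ 0.66953768 -0.06145338  0.03590524] [-3.14137812  0.00522451  2.96484951]
```

jog_arm(
  rows=[0.05,-0.009,0,0,0,0,40,0.09,-0.016,0,0,0,0,40,0.09,-0.016,-0.03,0,0,0,40,0.09,-0.016,-0.06,0,0,0,40,0.09,-0.016,-0.06,0,0,0,40],
)

```text
time: 23.35
eef_pos: [0.6699, -0.0615, 0.035]
orientation: [-3.141, 0.001, 2.965]
force: [-2.8, 0.0, 2.7]
opening: 0.0491
grasp_force: 67.2
```

On the bench, forces small; release and rise.

jog_arm(
  rows=[0,0,0,0,0,0,60,0,0,0,0,0,0,85,0,0,0,0,0,0,85,0,0,0,0,0,0,85,0,0,0,0,0,0,85,0,0,0,0,0,0,85,0,0,0.5,0,0,0,85,0,0,1.2,0,0,0,85,0,0,2.5,0,0,0,85,-0.5,0,4,0,0,0,85,-1,0,5.5,0,0,0,85,-1,0,7,0,0,0,85,-1,0,7.5,0,0,0,85,-1,0,7.5,0,0,0,85],
)

```text
time: 24.75
eef_pos: [0.6419, -0.0617, 0.2637]
orientation: [-3.141, 0.009, 2.965]
force: [0.2, -0.2, 0.1]
opening: 0.0851
grasp_force: 0.0
```

```bash
python3 - <<'E'
from h import *
st=get_state();im=get_image("wrist");C=cam("wrist",st)
y=-.1758;u=np.array([np.cos(y),np.sin(y)]);n=np.array([-u[1],u[0]]);m=np.array([.561,.0578-.1776*.561])
for t in("tin_right_center","tin_left_center"):
  for r in cut_out("wrist",t)[:1]:
    x,c=fit([(C,r["mask"])],(.667,-.06));e=x[:2]-m;print(t,r["score"],x,c,e@u,e@n)
print(st['force'],st['opening'],st['eef_pos'])
cv2.imwrite("pics/w6.png",cv2.resize(im[40:340,200:440,::-1],None,fx=2,fy=2,interpolation=2))
E
```

```text
tin_right_center 0.63 [ 0.6693 -0.0605 -0.1843] 0.014629948364888179 0.10989544144688125 0.0005625283593602333
tin_left_center 0.74 [ 0.667 -0.06  -1.57 ] 1.0 0.10754344355958458 0.0006525613430488531
[ 0.19226049 -0.20361077  0.06518955] 0.0850528827832595 [ 0.64194085 -0.06166953  0.26365096]
```

View pics/w6.png

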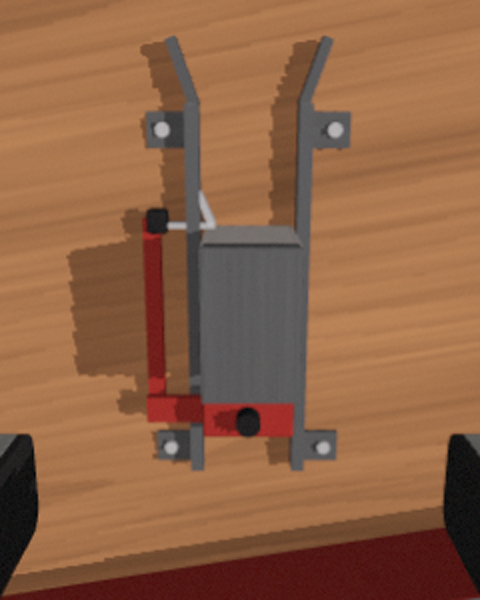

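The catch wedge stands out fully behind the tin (about (207,215) in the crop). The tin is square between the cheeks, against the buffer, with its centre at 110 mm and 0.6 mm off the middle line. The left tin was set down where it stood.

```bash
python3 -c "
from workcell import *
print(close_job())"
```

```text
the job is handed in; nothing more can be done
None
```

The heavier right tin (about 6.6 N against about 4 N for the left) is latched in the dock with the catch out behind it and the gripper clear; the lighter left tin was set back where it stood, though I did not photograph it again afterwards, and the job is handed in with no verdict returned.

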